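Turn a tin lid over on the turning ramp

TASK

Turn the tin lid that lies hollow side up on the deck of the turning ramp: without lifting it off, push it over the edge so that it slides down and comes to stand leaning in the groove, then tip it over so that it falls hollow side down onto the landing board, and slide it sideways until it lies flat and square against the long side fence. Leave everything else where it stands.

Things in the scene. Friction and masses are not known exactly. Their poses are not given: they have to be found in the camera images.
- lid_center (a point): Centre (half-way up) of the loose metal tin lid on the ramp's deck: a shallow pan 100 mm (its x) by 110 mm (its y), 14 mm high, 0.1 to 0.2 kg; closed flat face 3 mm thick at its -z side, walls 3 mm thick round the hollow +z side. It starts z up (hollow up), its y along the channel, centre 75 to 125 mm behind the crest. The stack of three such lids at the right is finished work.
- turner: Turning ramp fixed to the table: white plastic, metal ramp and fences. Origin on the table under the middle of the crest (where deck meets ramp); x across the channel, z up; the lid travels to -y. Deck: flat, 86 mm above the table, y = 0 to +205 mm, open at the +y end, channel x = -56 to +56 mm between rails 12 mm high. Ramp: from the crest down at 68 degrees into the groove.
- groove (a point): Middle of the groove's bottom at the ramp's foot, 10 mm above the table, y = -42 mm in the ramp's frame; 22 mm wide, 12 mm deep, it catches the lid's lower edge. The lid then leans flat on the ramp, hollow outwards, its upper edge 26 mm above the deck, near y = 0. That edge, pushed level 10 to 15 mm above deck height from the deck side to 50 to 70 mm beyond the crest, tips the lid over.
- landing (a point): Point on top of the landing board, where the tipped lid's centre about comes down (it may lie up to 35 mm farther on): x = 0, y = -90 mm in the ramp's frame. The board is flat, 22 mm above the table, y = -53 to -190 mm, x = -64 to +86 mm, open at its -x side (towards the robot); end rail with inner face at y = -182 mm, top 44 mm above the table.
- fence (a point): Point at the foot of the long side fence's inner face, at the far (+x) side of the landing board: x = +78 mm, y = -121 mm in the ramp's frame, 22 mm above the table. The fence runs along the ramp's y from -30 to -190 mm, top 50 mm above the table. With the lid home, its centre is 50 mm from this face, at x = +28 mm. Pushed at one point the lid may turn; two fingertips keep it square.
- jar: Bystander: clear glass jar, 54 mm across, 93 mm tall, standing on the table behind the far left corner of the deck; origin at the centre of its foot
- shaker: Bystander: cream shaker with a dark cap, 58 mm across, 101 mm tall, standing on the table left of the deck; origin at the centre of its foot

How it is judged (in metres and radians):
On the way, in this order (a step that is already met when the one before it is completed fails the run):
1. the lid has slid down and stands in the groove, leaning on the ramp (angle between lid_center's own z axis and vertical between 0.95 and 1.42 rad and height (world z) of lid_center between 0.055 and 0.073 m and y of lid_center in the frame of turner between -0.045 and 0 m), for 0.2 s.
2. the lid lies hollow side down on the landing board (angle between lid_center's own z axis and vertical above 3.05 rad and height (world z) of lid_center between 0.022 and 0.036 m and y of lid_center in the frame of turner below -0.075 m), for 0.2 s.
At the end, for the whole second after the job is handed in: The lid lies flat on the landing board, hollow side down (within 5 degrees), square to the side fence within 3.4 degrees and no more than 4 mm off it; the bystanders have not moved by more than 25 mm (all of step 2 and x of lid_center in the frame of turner between 0.024 and 0.032 m and y of lid_center in the frame of turner above -0.135 m and angle between the y axis of lid_center and the y axis of turner, either way round below 0.06 rad); the robot touches nothing.
It fails at once if the lid is lifted off the ramp (height (world z) of lid_center above 0.15 m).
It fails at once if the jar is disturbed (distance of jar from where it was at the start of the episode above 0.025 m).
It fails at once if the shaker is disturbed (distance of shaker from where it was at the start of the episode above 0.025 m).
It also fails if it takes over 54 s, if anything falls off the work surface, if the arm or the gripper's body presses on something with over 40 N, if the wrist force passes 120 N, or if a joint passes its speed limit or range.

ROBOT

A 6-joint arm with a two-finger parallel gripper is mounted at the origin on a cart in front of the work surface, level with it; the furniture and walls round the work are solid. World frame = base frame: x ahead of the robot, y to its left, z up, the work surface at z = 0. Lengths are in m, angles in degrees, forces in N, time in s.
With the tool pointing down it reaches from about 0.275 to 1 m from the base axis. Payload 8.4 kg.
Tool frame: the origin (TCP) lies at the very end of the fingers, on their centre line; the grasp point (between the pads) lies 19 mm behind it (arm.grasp_offset is the z of the grasp point in the tool frame, in m); z points along the fingers, y is the line along which they close (so a half turn about z gives the same grasp; the last joint's range is limited). The gripper opens to 85 mm and grips with 20 to 120 N. Pads are 22 mm wide; open, the fingers measure 114 mm over their backs; the gripper's body (76 mm by 85 mm) begins 54 mm behind the grasp point. The pads swing forward as they close: fully open they stand 13 mm farther back than shut.
Start: joints at [-63.449, 20.225, 93.587, -0, 66.188, -0.138], TCP at [0.281, -0.558, 0.231] pointing down, gripper open.
Joint ranges: [-150.9, 150.9], [-52.94, 120.26], [3.33, 152.33], [-74.26, 254.26], [0, 154.13], [-172.89, 172.89]. Speed limits (degrees/s): [127.2, 127.2, 159.86, 180, 180, 180].

INTERFACE

Orientations are given as [roll, pitch, yaw] about the fixed x, y, z axes, in that order (R = Rz(yaw) Ry(pitch) Rx(roll)).
In Python, from plant import arm gives the robot as it stands. The module is installed in compiled form; this text tells all that it offers.
- The arm moves only by the tool carry_out, never from a script. Its argument "rows" is a list that holds one entry, the list of rows, each a list of 5 numbers: the closure, from -1 (fully open) to 1 (shut), so that 0 is half open, then the shift along the tool's x, y, z in cm, then the turn about the tool's z in degrees. In form: [[[hand, tx, ty, tz, twist], ...]]. A call has 1 to 8 rows; each row shifts and turns the commanded pose from where the row before left it, along the tool's axes as they then stand; what a row does not reach is not made up. A row lasts 1/8 s, in which the tool goes at most 62.5 mm and 10.7 degrees, less where a joint would pass 70% of its speed; a pose out of reach is approached as far as the arm can. A call is refused whole if a number of a shift passes 6.25 or a number of a turn 10.7, either way. A call with a gripper value outside its range is refused whole. The fingers move at their own pace and stop on an object; "grip_force" is the grip in N (left out, the last holds). Time passes only in rows, so rows that do not move let the fingers close. It gives the time, the measured TCP pose, the force, the opening and the grip force at its end, in the units of the state.
- arm.state(): the state, without advancing time (a new reading comes with each control period).
- arm.grab_frame(name): name is "scene" or "side" or "wrist"; returns the picture (480x640x3 uint8, red, green, blue); there is no depth.
- arm.camera_model(name): a dict with "fov_y" (degrees; the focal length in pixels is half the picture's height over the tangent of half this angle, whatever the lens; pixels are square), "cx", "cy" (the principal point, pixels), "rvec" (rotation vector, rad) and "tvec" (3), from world to camera coordinates, as OpenCV has them. Camera axes: x right, y down, z forward; pixel columns grow to the right and rows downward; lengths in m; the calibration is good to about 2 mm. A picture is of the moment at which its call begins: read the wrist's pose just before it. camera_model takes no time and is no camera call; for the wrist camera it gives the pose at the moment of the call.
- arm.close_job(): hands the job in; it is judged then, once.
The state is a dict: "time": time; "qpos": joint angles; "qd": joint speeds; "joint_efforts": joint torques, N m; "tool_pos": TCP position; "orientation": TCP orientation; "contact_force": force on the tool from outside, world axes, zero at the start; "torque": the same for the moment, N m; "gripper_width": opening from 0.0 (shut) to 1.0 (fully open); "grasp_force": force on a finger pad.
Only numpy, scipy, OpenCV 4.12 (cv2) and the standard library are available. Lean on these libraries where they do the work, as an engineer would, in place of code of your own. Each camera call takes 0.05 s, during which the arm holds its last target. There are 200 camera calls.

## Working session

There is one attempt and no reset: what is moved stays moved. The work goes in short steps, Python scripts to look and compute and a tool call to move; the robot and the scene stay as the last step left them, time stands still between calls to the robot, and variables do not carry over. Pictures are saved under pics/ and viewed, at most 10 in all, crops included, and the job is handed in when it is done.

Besides the shell and the picture viewer there is one more tool, called after ">>>" by a JSON object that holds its "method" and its "body". carry_out: Moves the arm, as the interface text tells. Its arguments: {"type":"object","properties":{"rows":{"type":"array","items":{"type":"array","items":{"type":"array","items":{"type":"number"}}}},"grip_force":{"type":"number"}},"required":["rows"]}

```bash
mkdir -p pics
python3 - <<'E'
from plant import arm
import cv2
for n in("scene","side"):
    cv2.imwrite(f"pics/{n}0.png",arm.grab_frame(n)[:,:,::-1]); m=arm.camera_model(n);print(n,m)
s=arm.state();print(s['time'],s['tool_pos'],s['orientation'],s['contact_force'])
E
```

```text
scene {'fov_y': 49.44155327531207, 'cx': 316.65023206971534, 'cy': 235.69787269719419, 'rvec': array([ 1.25023922, -2.40187256,  0.84341631]), 'tvec': array([0.26771063, 0.4843281 , 0.64195123])}
side {'fov_y': 46.67460357501858, 'cx': 321.98159735191524, 'cy': 242.60375527857488, 'rvec': array([ 2.15800586, -0.01802639,  0.04165685]), 'tvec': array([-0.61359131,  0.02119992,  1.26718662])}
0.1 [ 0.28050934 -0.55801122  0.23060037] [-1.79924728e+02 -2.65726853e-04  2.66894557e+01] [-0.62064382 -0.29674126 -0.0782095 ]
```

View pics/scene0.png

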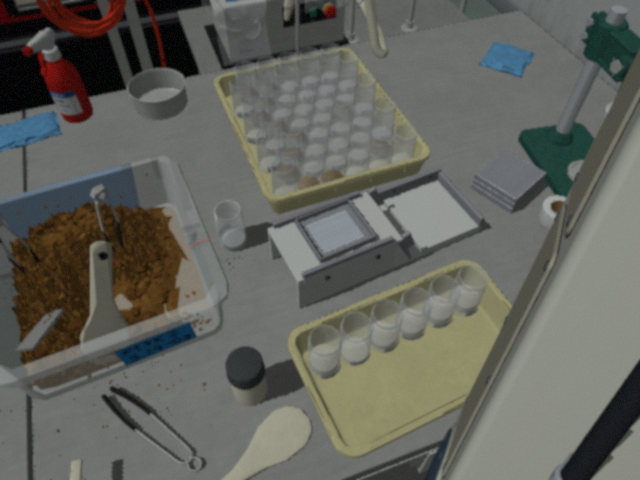

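View pics/side0.png

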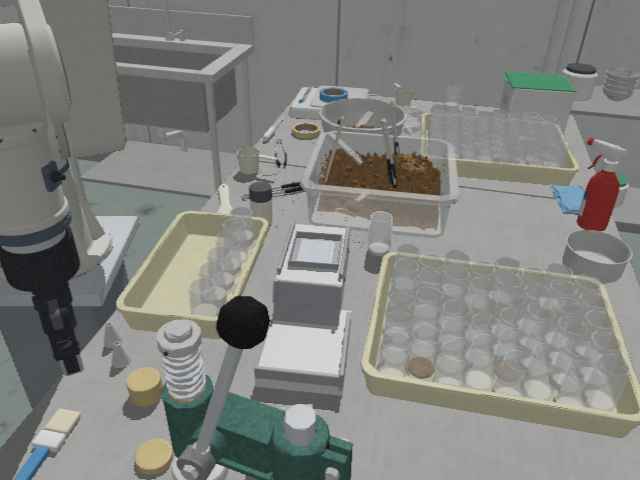

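The scene view shows the ramp. The lid is on the deck near (338,228), the landing board is at (430,212), the jar at (229,225) and the shaker at (246,375). Next I'll zoom in for corner pixels.

Run:
```python
import cv2
a=cv2.imread('pics/scene0.png')[165:310,255:495]; b=cv2.imread('pics/side0.png')[210:410,240:370]
cv2.imwrite('pics/c1.png',cv2.resize(a,None,fx=3.333,fy=3.333,interpolation=cv2.INTER_CUBIC))
cv2.imwrite('pics/c2.png',cv2.resize(b,None,fx=3,fy=3,interpolation=cv2.INTER_CUBIC))
```

```text
(no output)
```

View pics/c1.png

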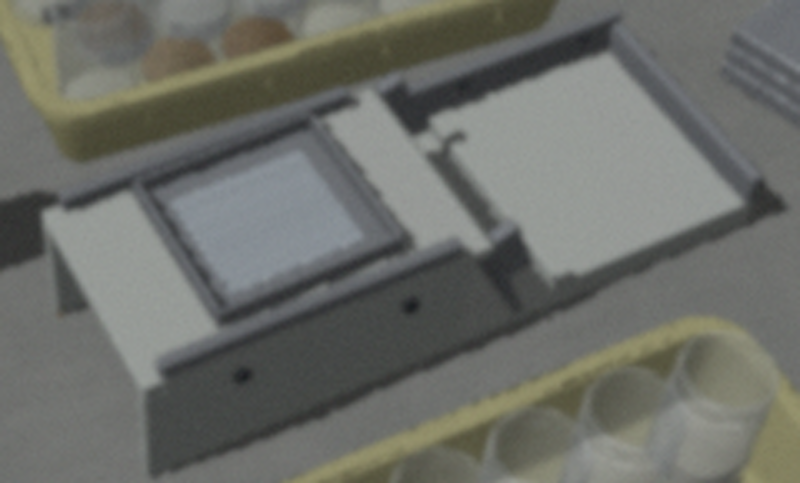

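View pics/c2.png

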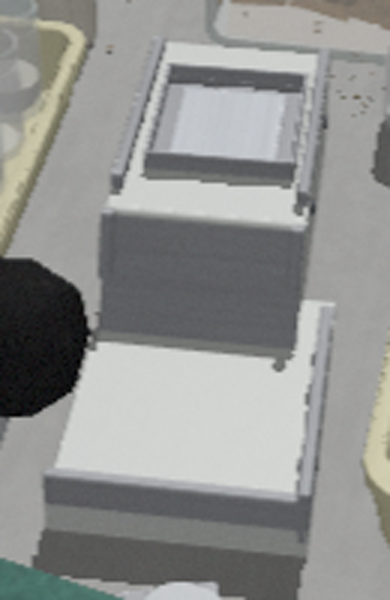

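The crops give the deck end, crest, lid rim and end rail corners. I'll cast rays onto the planes at their known heights.

```bash
cat > h.py <<'E'
import numpy as np,cv2
from plant import arm
def ray(n,uv,z):
    m=arm.camera_model(n);f=240/np.tan(np.radians(m['fov_y']/2))
    R=cv2.Rodrigues(m['rvec'])[0];c=-R.T@m['tvec']
    d=R.T@np.array([(uv[0]-m['cx'])/f,(uv[1]-m['cy'])/f,1]);return c+d*(z-c[2])/d[2]
S=lambda u,v:(255+u/3.3333,165+v/3.3333)
D=lambda u,v:(240+u/3,210+v/3)
E
python3 - <<'E'
from h import *
for l,n,p,z in [('deck+y near','scene',S(148,384),.086),('deck+y far','scene',S(45,210),.086),('crest near','scene',S(490,248),.086),('crest far','scene',S(368,88),.086),
('lid1','scene',S(137,183),.1),('lid2','scene',S(312,121),.1),('lid3','scene',S(407,240),.1),('lid4','scene',S(222,308),.1),
('boardfar/rail','scene',S(613,48),.022),('board -y near','scene',S(748,208),.022),
('crest L','side',D(103,212),.086),('crest R','side',D(303,225),.086),('deckend L','side',D(163,42),.086),('deckendR','side',D(330,52),.086),
('lidA','side',D(170,65),.1),('lidB','side',D(308,73),.1),('lidC','side',D(295,160),.1),('lidD','side',D(147,155),.1),
('rail end L','side',D(46,476),.044),('rail end R','side',D(298,496),.044)]:
    print(l,n,ray(n,p,z)[:2].round(4))
E
```

```text
deck+y near scene [ 0.5443 -0.0198]
deck+y far scene [ 0.6686 -0.0368]
crest near scene [ 0.5125 -0.2149]
crest far scene [ 0.64   -0.2342]
lid1 scene [ 0.646  -0.0813]
lid2 scene [ 0.6283 -0.1845]
lid3 scene [ 0.5337 -0.1744]
lid4 scene [ 0.5531 -0.0707]
boardfar/rail scene [ 0.6237 -0.4241]
board -y near scene [ 0.4823 -0.3978]
crest L side [ 0.5151 -0.2185]
crest R side [ 0.6412 -0.2317]
deckend L side [ 0.5505 -0.0137]
deckendR side [ 0.6729 -0.0266]
lidA side [ 0.5562 -0.0671]
lidB side [ 0.6531 -0.0768]
lidC side [ 0.6383 -0.1813]
lidD side [ 0.5422 -0.176 ]
rail end L side [ 0.4903 -0.4034]
rail end R side [ 0.6295 -0.4192]
```

Measurements from both views agree. The turner origin is about (0.577,-0.225) at yaw -8.5°, and the lid centre is at local (0.002,0.100), inside the stated range. Next I'll move behind the lid.

>>> {"method": "carry_out", "body": {"rows": [[[0,4.3,-2.6,0,0],[0,4.3,-2.6,0,0],[0,4.3,-2.6,0,0],[0,4.3,-2.6,0,0],[0,4.3,-2.6,0,0],[0,4.3,-2.6,0,0],[0,4.3,-2.6,0,0],[0,4.3,-2.6,0,0]]]}}

```text
time: 1.1
tool_pos: [0.4952, -0.2165, 0.2311]
orientation: [-180.0, 0.0, 26.7]
contact_force: [0.9, -0.5, -0.0]
gripper_width: 0.5
grasp_force: 0.0
```

>>> {"method": "carry_out", "body": {"rows": [[[0,4.3,-2.6,0,0],[0,4.3,-2.6,0,0],[0,0,0,0,-10],[0,0,0,0,-10],[0,0,0,0,-10],[0,0,0,0,-10],[0,0,0,0,-10],[0,0,0,0,-4.8]]]}}

```text
time: 2.1
tool_pos: [0.5478, -0.1329, 0.2309]
orientation: [-180.0, -0.0, 81.7]
contact_force: [-0.1, 0.2, 0.6]
gripper_width: 0.506
grasp_force: 0.0
```

>>> {"method": "carry_out", "body": {"rows": [[[0,3.1,1.5,0,0],[0,3.1,1.5,0,0],[0,3.2,1.45,0,0],[0,0,0,4,0],[0,0,0,4,0],[0,0,0,3,0],[0,0,0,1.5,0],[0,0,0,0,0]]]}}

```text
time: 3.1
tool_pos: [0.6055, -0.0466, 0.1055]
orientation: [-179.9, 0.0, 81.5]
contact_force: [0.4, -0.2, 0.3]
gripper_width: 0.502
grasp_force: 0.0
```

```bash
cat >> h.py <<'E'
T0=np.array([.577,-.225]);a=np.radians(-8.5);X=np.array([np.cos(a),np.sin(a)]);Y=np.array([-np.sin(a),np.cos(a)])
def loc(p):
    d=np.array(p[:2])-T0;return (d@X).round(4),(d@Y).round(4)
def snap(k):
    s=arm.state();print(s['time'],loc(s['tool_pos']),s['tool_pos'].round(4),s['orientation'].round(1),s['contact_force'].round(1))
    a=arm.grab_frame('scene')[165:310,255:495,::-1];b=arm.grab_frame('side')[210:410,240:370,::-1]
    a=cv2.resize(a,(480,290),interpolation=cv2.INTER_CUBIC);b=cv2.resize(b,(312,480),interpolation=cv2.INTER_CUBIC)
    o=np.zeros((480,792,3),np.uint8);o[:290,:480]=a;o[:,480:]=b;cv2.imwrite(f'pics/s{k}.png',o)
E
python3 -c "from h import *;snap(1)"
```

```text
3.1 (np.float64(0.0018), np.float64(0.1806)) [ 0.6055 -0.0466  0.1055] [-179.9    0.    81.5] [ 0.4 -0.2  0.3]
```

View pics/s1.png

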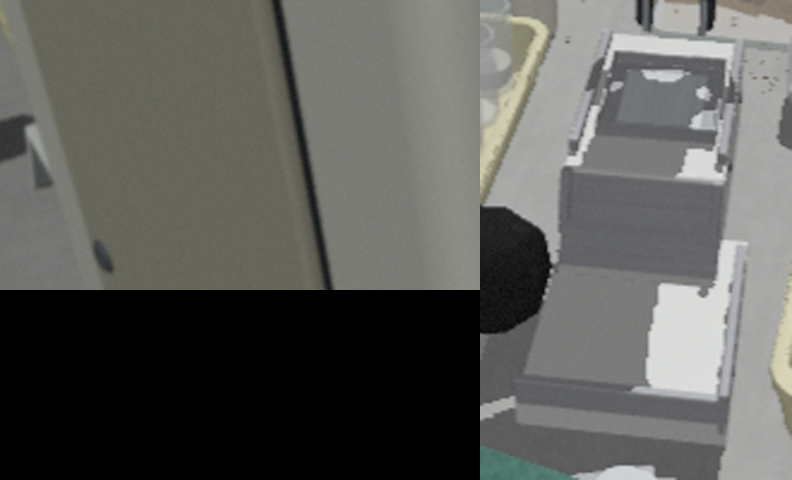

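The fingertips, near (675,28) in the side crop, hang over the deck's rear end, centred behind the lid. Lowering now, then pushing the lid toward the crest.

>>> {"method": "carry_out", "body": {"rows": [[[0,0,0,1.0,0],[0,0,0,0.5,0],[0,0,0,0,0],[0,-1,0,0,0],[0,-1,0,0,0],[0,-1,0,0,0],[0,-1,0,0,0],[0,0,0,0,0]]]}}

```text
time: 4.2
tool_pos: [0.5999, -0.0872, 0.0913]
orientation: [-180.0, 0.0, 81.4]
contact_force: [0.8, -0.2, 0.4]
gripper_width: 0.499
grasp_force: 0.0
```

>>> {"method": "carry_out", "body": {"rows": [[[0,-1,0,0,0],[0,-1,0,0,0],[0,-1,0,0,0],[0,-1,0,0,0],[0,-1,0,0,0],[0,-1,0,0,0],[0,-0.5,0,0,0],[0,0,0,0,0]]]}}

```text
time: 5.2
tool_pos: [0.5904, -0.1509, 0.0912]
orientation: [-180.0, 0.0, 81.5]
contact_force: [0.3, -0.3, -0.7]
gripper_width: 0.5
grasp_force: 0.0
```

```bash
python3 -c "from h import *;snap(2)"
```

```text
5.2 (np.float64(0.0023), np.float64(0.0752)) [ 0.5904 -0.1509  0.0912] [-180.     0.    81.5] [ 0.3 -0.3 -0.7]
```

View pics/s2.png

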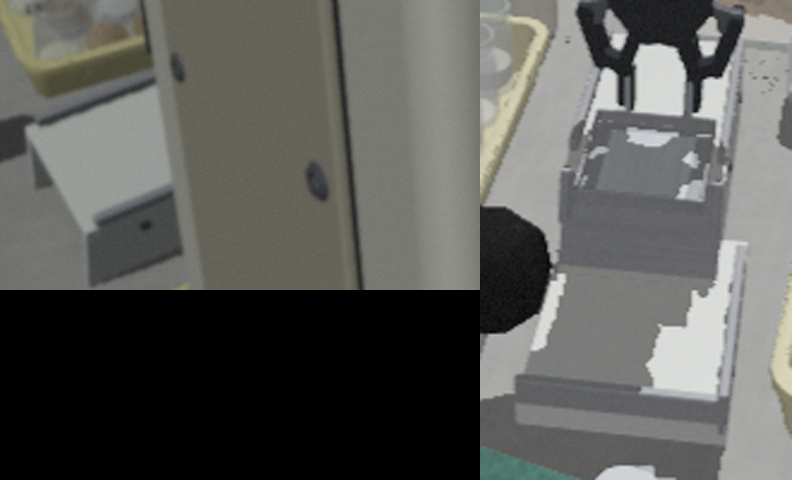

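The lid, with its rear wall at row 115 and front edge at row 200, has moved square and overhangs the crest. I'll keep pushing slowly.

>>> {"method": "carry_out", "body": {"rows": [[[0,-0.4,0,0,0],[0,-0.4,0,0,0],[0,-0.4,0,0,0],[0,-0.4,0,0,0],[0,-0.4,0,0,0],[0,-0.4,0,0,0],[0,-0.4,0,0,0],[0,0,0,0,0]]]}}

```text
time: 6.3
tool_pos: [0.5862, -0.1787, 0.0912]
orientation: [-180.0, 0.0, 81.5]
contact_force: [-0.8, 1.2, -0.1]
gripper_width: 0.502
grasp_force: 0.0
```

>>> {"method": "carry_out", "body": {"rows": [[[0,0,0,0,0],[0,0,0,0,0],[0,0,0,0,0],[0,0,0,0,0]]]}}

```text
time: 6.8
tool_pos: [0.5864, -0.1781, 0.0913]
orientation: [-180.0, 0.0, 81.5]
contact_force: [0.7, -0.6, 1.0]
gripper_width: 0.5
grasp_force: 0.0
```

```bash
python3 -c "from h import *;snap(3)"
```

```text
6.8 (np.float64(0.0023), np.float64(0.0478)) [ 0.5864 -0.1781  0.0913] [-180.     0.    81.5] [ 0.7 -0.6  1. ]
```

View pics/s3.png

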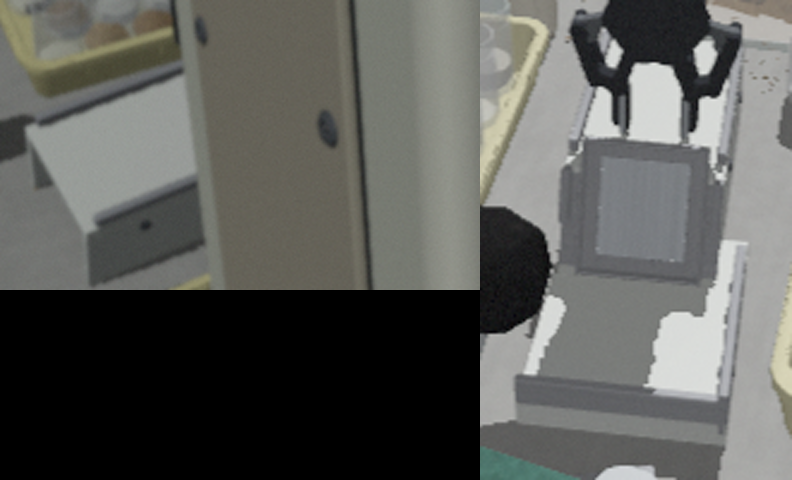

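The lid now stands leaning in the groove, with its top edge at row 140 and its bottom at row 275. I'll raise slightly and push the upper edge over.

>>> {"method": "carry_out", "body": {"rows": [[[0,0,0,-0.5,0],[0,-1,0,0,0],[0,-1,0,0,0],[0,-0.8,0,0,0],[0,-0.8,0,0,0],[0,-0.8,0,0,0],[0,-0.8,0,0,0],[0,-0.8,0,0,0]]]}}

```text
time: 7.9
tool_pos: [0.5774, -0.238, 0.0963]
orientation: [-180.0, 0.0, 81.5]
contact_force: [-0.4, 0.2, 0.0]
gripper_width: 0.499
grasp_force: 0.0
```

>>> {"method": "carry_out", "body": {"rows": [[[0,-0.8,0,0,0],[0,-0.8,0,0,0],[0,-0.8,0,0,0],[0,-0.8,0,0,0],[0,-0.5,0,0,0],[0,0,0,0,0],[0,0,0,0,0],[0,0,0,0,0]]]}}

```text
time: 8.9
tool_pos: [0.572, -0.2738, 0.0963]
orientation: [-180.0, -0.0, 81.5]
contact_force: [-0.2, 0.2, -0.8]
gripper_width: 0.498
grasp_force: 0.0
```

```bash
python3 -c "from h import *;snap(4)"
```

```text
8.9 (np.float64(0.0023), np.float64(-0.049)) [ 0.572  -0.2738  0.0963] [-180.    -0.    81.5] [-0.2  0.2 -0.8]
```

View pics/s4.png

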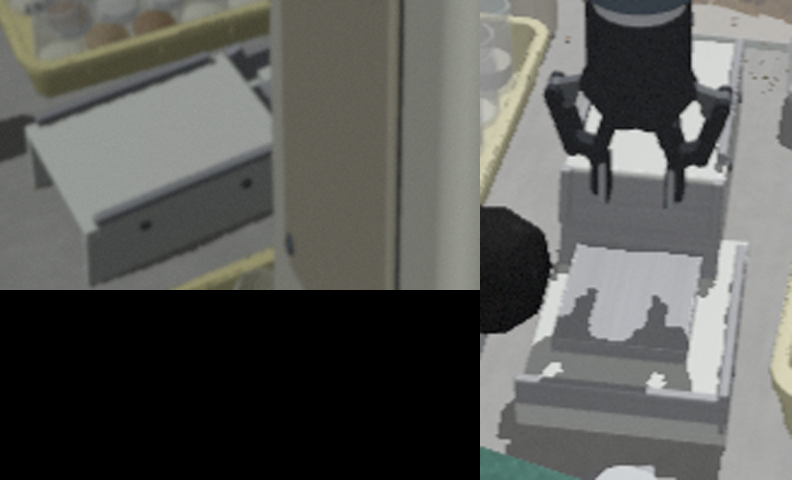

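The lid has tipped hollow side down, with top-face corners near (573,247), (700,258), (688,352) and (552,342). I'll locate it from these.

Run:
```python
from h import *
P=[ray('side',((u-480)/2.4+240,v/2.4+210),.036) for u,v in[(573,247),(700,258),(688,352),(552,342)]]
for p in P:print(loc(p))
print(loc(np.mean(P,0)))
```

```text
(np.float64(-0.0485), np.float64(-0.0362))
(np.float64(0.0524), np.float64(-0.0346))
(np.float64(0.0545), np.float64(-0.1371))
(np.float64(-0.0444), np.float64(-0.1412))
(np.float64(0.0035), np.float64(-0.0873))
```

>>> {"method": "carry_out", "body": {"rows": [[[0,0,0,-3,0],[0,0,0,-4,0],[0,0,0,-4,0],[0,-2.2,-2.8,0,0],[0,-2.1,-2.8,0,0],[0,0,-2.8,0,0],[0,0,0,0,10],[0,0,0,0,10]]]}}

```text
time: 10.0
tool_pos: [0.4822, -0.3042, 0.2065]
orientation: [180.0, -0.0, 61.1]
contact_force: [0.7, -0.1, 0.1]
gripper_width: 0.499
grasp_force: 0.0
```

>>> {"method": "carry_out", "body": {"rows": [[[0,0,0,0,10],[0,0,0,0,10],[0,0,0,0,10],[0,0,0,0,10],[0,0,0,0,10],[0,0,0,0,10],[0,0,0,0,10],[0,0,0,0,0]]]}}

```text
time: 11.0
tool_pos: [0.4826, -0.3041, 0.2063]
orientation: [180.0, -0.0, -8.4]
contact_force: [0.2, -0.3, -0.5]
gripper_width: 0.503
grasp_force: 0.0
```

Run:
```python
from h import *
s=arm.state();print(s['time'],loc(s['tool_pos']),s['tool_pos'].round(4),s['orientation'].round(1))
for l,p,z in[('tray rim',(478,263),.03),('cup6 top far',(468,262),.06),('tray rim',(520,305),.03)]:print(l,loc(ray('scene',p,z)))
# fingertip height at s4: x~-.02,y~-.06 front face
m=arm.camera_model('side');f=240/np.tan(np.radians(m['fov_y']/2))
for z in(.092,.096,.1,.104):
    p=T0-.018*X-.06*Y
    q=cv2.projectPoints(np.array([[*p,z]]),m['rvec'],m['tvec'],np.array([[f,0,m['cx']],[0,f,m['cy']],[0,0,1]]),None)[0].ravel();print(z,(q[0]-240)*2.4+480,(q[1]-210)*2.4)
```

```text
11.0 (np.float64(-0.0817), np.float64(-0.0921)) [ 0.4826 -0.3041  0.2063] [180.   -0.   -8.4]
tray rim (np.float64(-0.1394), np.float64(-0.1244))
cup6 top far (np.float64(-0.144), np.float64(-0.0902))
tray rim (np.float64(-0.2434), np.float64(-0.1341))
0.092 605.7036557644116 214.74271395290774
0.096 605.6692982821429 210.60065337745826
0.1 605.634788235712 206.440200010673
0.104 605.600124606667 202.26123107035127
```

>>> {"method": "carry_out", "body": {"rows": [[[0,0,0,5,0],[0,0,0,5,0],[0,0,0,4,0],[0,0,0,2,0],[0,0,0,1.2,0],[0,0,0,1,0],[0,0,0,0,0],[0,0,0,0,0]]]}}

```text
time: 12.0
tool_pos: [0.483, -0.3045, 0.025]
orientation: [180.0, -0.1, -8.5]
contact_force: [-0.3, -0.7, -0.3]
gripper_width: 0.498
grasp_force: 0.0
```

>>> {"method": "carry_out", "body": {"rows": [[[0,0.6,0,0,0],[0,0.6,0,0,0],[0,0.5,0,0,0],[0,0.5,0,0,0],[0,0.5,0,0,0],[0,0.5,0,0,0],[0,0.4,0,0,0],[0,0,0,0,0]]]}}

```text
time: 13.0
tool_pos: [0.5187, -0.3096, 0.0243]
orientation: [180.0, -0.0, -8.5]
contact_force: [-0.2, 1.3, 0.9]
gripper_width: 0.494
grasp_force: 0.0
```

>>> {"method": "carry_out", "body": {"rows": [[[0,0.3,0,0,0],[0,0.3,0,0,0],[0,0.2,0,0,0],[0,0.1,0,0,0],[0,0.1,0,0,0],[0,0,0,0,0]]]}}

```text
time: 13.75
tool_pos: [0.5282, -0.311, 0.0243]
orientation: [180.0, -0.0, -8.5]
contact_force: [0.7, 1.0, -0.5]
gripper_width: 0.499
grasp_force: 0.1
```

>>> {"method": "carry_out", "body": {"rows": [[[0,0.1,0,0,0],[0,0.1,0,0,0],[0,0,0,0,0]]]}}

```text
time: 14.12
tool_pos: [0.5302, -0.3113, 0.0243]
orientation: [180.0, -0.0, -8.5]
contact_force: [-0.2, 0.5, 0.4]
gripper_width: 0.502
grasp_force: 0.2
```

```bash
python3 -c "from h import *;snap(5)"
```

```text
14.125 (np.float64(-0.0335), np.float64(-0.0923)) [ 0.5302 -0.3113  0.0243] [180.   -0.   -8.5] [-0.2  0.5  0.4]
```

View pics/s5.png

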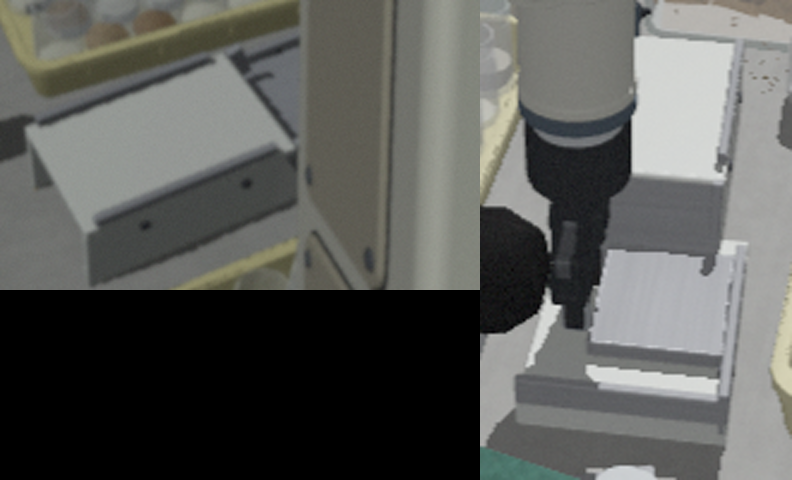

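The lid sits square, with its right edge at about (728,350) and the fence at about (731,390). I'll press on gently until the fence pushes back.

>>> {"method": "carry_out", "body": {"rows": [[[0,0.1,0,0,0],[0,0.1,0,0,0],[0,0.1,0,0,0],[0,0,0,0,0]]]}}

```text
time: 14.72
tool_pos: [0.5308, -0.3113, 0.0241]
orientation: [-180.0, 0.3, -8.5]
contact_force: [-10.1, -0.1, 7.5]
gripper_width: 0.502
grasp_force: 5.0
```

The fence reacts with 10 N, so the lid is home. Backing off straight, then up.

>>> {"method": "carry_out", "body": {"rows": [[[0,-0.3,0,0,0],[0,-0.5,0,0,0],[0,-1,0,0,0],[0,-1.5,0,0,0],[0,-1.2,0,0,0],[0,0,0,-3,0],[0,0,0,-5,0],[0,0,0,-5,0]]]}}

```text
time: 15.72
tool_pos: [0.4875, -0.3048, 0.1554]
orientation: [-180.0, 0.0, -8.5]
contact_force: [0.2, -0.3, -0.1]
gripper_width: 0.5
grasp_force: 0.0
```

>>> {"method": "carry_out", "body": {"rows": [[[0,-5,0,0,0],[0,-5,0,0,0],[0,0,0,0,0]]]}}

```text
time: 16.1
tool_pos: [0.3856, -0.2888, 0.154]
orientation: [-179.9, 0.1, -8.6]
contact_force: [0.5, 0.1, 0.6]
gripper_width: 0.499
grasp_force: 0.0
```

```bash
python3 -c "from h import *;snap(6)"
```

```text
16.1 (np.float64(-0.1799), np.float64(-0.0914)) [ 0.3856 -0.2888  0.154 ] [-1.799e+02  1.000e-01 -8.600e+00] [0.5 0.1 0.6]
```

View pics/s6.png

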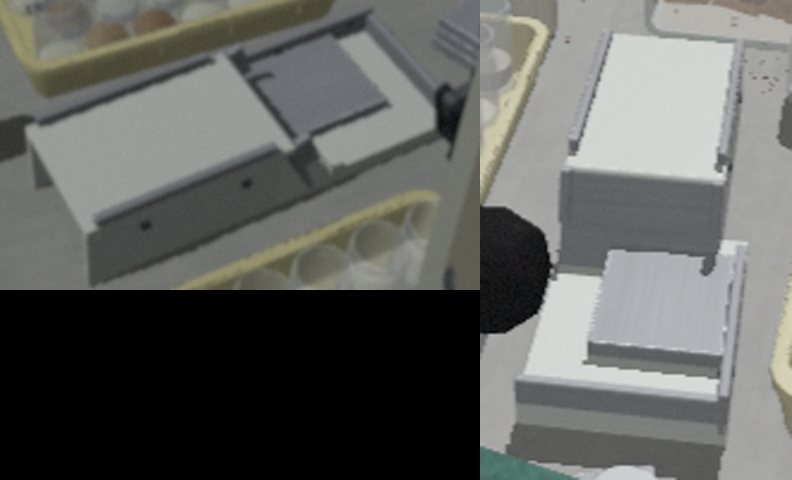

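The lid lies hollow side down against the fence, with corners at (608,252), (722,352) and (588,343) in the side crop. The small dark hook near its corner looks like a shadow. Quick numeric check, then hand in.

Run:
```python
from h import *
for u,v in[(608,252),(588,343),(722,352)]:print('side',loc(ray('side',((u-480)/2.4+240,v/2.4+210),.036)))
for u,v in[(246,82),(341,38),(388,101),(304,136)]:print('scene',loc(ray('scene',(255+u/2,165+v/2),.036)))
print(arm.close_job())
```

```text
side (np.float64(-0.0202), np.float64(-0.038))
side (np.float64(-0.0184), np.float64(-0.1385))
side (np.float64(0.0788), np.float64(-0.1337))
scene (np.float64(0.0577), np.float64(-0.0293))
scene (np.float64(0.0665), np.float64(-0.1474))
scene (np.float64(-0.0252), np.float64(-0.1403))
scene (np.float64(-0.0259), np.float64(-0.0433))
the job is handed in; nothing more can be done
None
```

The lid was turned over and pushed up against the side fence, lying hollow side down and square by my last measurements, and the job is handed in at about 16 s; no verdict was returned.

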